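Shut the fittings cupboard

ROBOT

A 6-joint arm with a two-finger parallel gripper is mounted at the origin on the work surface. World frame = base frame: x ahead of the robot, y to its left, z up, the work surface at z = 0. Lengths are in m, angles in rad, forces in N, time in s.
With the tool pointing down it reaches from about 0.325 to 0.925 m from the base axis. Payload 3.1 kg.
Tool frame: the origin (TCP) lies on the centre line of the jaws, within the pads' length; the fingertips stand 22 mm ahead of it and the grasp point (between the pads) lies 3 mm ahead of it (arm.tip_reach is the y of the fingertips in the tool frame, in m); y points along the fingers, x is the direction in which the jaws open and shut, and the axes are right-handed (so a half turn about y gives the same grasp; the last joint's range is limited). The gripper opens to 85 mm and grips with 20 to 120 N. Pads are 22 mm wide; open, the fingers measure 114 mm over their backs; the gripper's body (76 mm by 85 mm) begins 54 mm behind the grasp point. The pads swing forward as they close: fully open they stand 13 mm farther back than shut.
Start: joints at [1.231, 0.217, 1.613, -0, 1.311, -0.112], TCP at [0.141, 0.609, 0.253] pointing down, gripper open.
Joint ranges: [-2.75, 2.75], [-0.78, 2.1], [0.31, 2.55], [-1.13, 4.27], [0.13, 2.63], [-2.58, 2.58]. Speed limits (rad/s): [2.79, 2.79, 3.14, 3.14, 3.14, 3.14].

INTERFACE

Orientations are given as a 3x3 rotation matrix whose columns are the frame's x, y, z axes.
In Python, from cell import arm gives the robot as it stands.
- The arm moves only by the tool step_arm, never from a script. Its argument "moves" is a list that holds one entry, the list of rows, each a list of 4 numbers: the shift along the tool's x, y, z in units of 25 mm (1.0 is 25 mm), then the turn about the tool's y in degrees. A call has 1 to 8 rows; each row is the pose to reach, as a shift and turn from the pose measured when the call began, along the tool's axes at that moment; what a row does not reach only later rows make up. A row lasts 1/8 s, in which the tool goes at most 62.5 mm and 10.7 degrees, less where a joint would pass 70% of its speed; a pose out of reach is approached as far as the arm can. A call with a gripper value outside its range is refused whole. "jaw" is the closure, from 0 (fully open) to 1 (shut), set as the call begins (left out, the last holds). The fingers move at their own pace and stop on an object; "newtons" is the grip in N (left out, the last holds). Time passes only in rows, so rows that repeat a pose let the fingers close. It gives the time, the measured TCP pose, the force and the opening at its end, in the units of the state.
- arm.get_obs(): the state, without advancing time (a new reading comes with each control period).
- arm.capture(name): name is "scene" or "top"; returns the picture (420x560x3 uint8, blue, green, red); there is no depth.
- arm.camera_params(name): a dict with "camera_matrix" (3x3 intrinsics, pixels), "rvec" (rotation vector, rad) and "tvec" (3), from world to camera coordinates, as OpenCV has them. Camera axes: x right, y down, z forward; pixel columns grow to the right and rows downward; lengths in m; the calibration is good to about 2 mm. A picture is of the moment at which its call begins. camera_params takes no time and is no camera call.
- arm.job_done(): hands the job in, once; it reports no verdict.
The state is a dict: "time": time; "joint_positions": joint angles; "joint_vel": joint speeds; "tau": joint torques, N m; "ee_pos": TCP position; "tool_rot": TCP orientation; "contact_force": force on the tool from outside, world axes, zero at the start; "moment": the same for the moment, N m; "width": finger opening in m.
Only numpy, scipy, OpenCV 4.12 (cv2) and the standard library are available. Lean on these libraries where they do the work, as an engineer would, in place of code of your own. Each camera call takes 0.05 s, during which the arm holds its last target.

TASK

Close up the little fittings cupboard on the bench before sanding starts: with the fingertips, push both drawers fully home, and only then swing the green door shut against the front by pushing on its outside face. The lacquer on the door knob is still wet, so do not touch it; do not grip the drawers or the door, and leave everything else on the bench where it is.

Things in the scene. Friction and masses are not known exactly. Their poses are not given: they have to be found in the camera images.
- cabinet: The fittings cupboard, a brown wooden box fixed to the bench: 200 mm deep, 260 wide, 130 high. Origin at the centre of its underside, on the bench; its +x axis points from front to back (the way the drawers go in), +y to its left as the robot sees it, z up. Its front plane is 100 mm from the origin along -x.
- drawer_l (a joint): How far the left drawer (wooden dowels inside) is out, in m: 0 fully home, front flush with the cupboard front; at most 0.14. Slides along the cupboard x axis; rubs with about 1.5 N and stays where it is left.
- drawer_r (a joint): The same for the right drawer (metal fittings inside).
- drawer_l_mid (a point): Point on the outer face of the left drawer front, midway across it, 90 mm above the bench. The front is a light wooden board 106 mm wide from 16 to 114 mm above the bench, 8 mm thick, flat, with a dark finger spot and no handle; a backing board 6 mm thick behind it reaches 110 mm, the sides and contents 95 mm. Centred 57.5 mm to the left of the cupboard middle.
- drawer_r_mid (a point): The same point on the right drawer front, 57.5 mm to the right of the cupboard middle.
- door (a joint): Opening angle of the green door, rad: 0 shut against the cupboard front, pi/2 standing straight out towards the robot, up to 2.15. Light friction (0.12 N m, about 1 N at the push point): it stays where it is left. The door is on the left side of the front.
- door_hinge (a point): Point on the upright hinge axis of the door, 90 mm above the bench: at the front plane of the cupboard, 125 mm left of its middle. Shutting the door turns it counter-clockwise as seen from above.
- door_push (a point): Point on the outside (green) face of the door, 140 mm from the hinge and 90 mm above the bench; moves with the door. Its -x axis points straight out of the outside face and its -y axis from the hinge to the free edge. The outside face lies 15 mm from the hinge axis plane. The green outer board is 8 mm thick, reaches from 5 to 250 mm from the hinge and from 12 to 127 mm above the bench; behind it is a light-wood inner board 6 mm thick, up to 123 mm high.
- door_knob (a point): Copper-coloured round knob with wet lacquer, 24 mm across, standing 28 mm out of the green face, 222 mm from the hinge and 70 mm above the bench. The point is where it meets the face. Not to be touched.
- stain_tin: Short can with a white paper label and bright metal lid, 72 diameter, 100 high, standing to the right and a little in front of the cupboard (sizes in mm). Stays where it is.
- glue_bottle: Yellow bottle with red cap, 56 diameter, 160 high, standing left of the cupboard (sizes in mm). Stays where it is.
- sanding_block: Cork block 50 x 100 x 30 high, lying on top of the cupboard towards its back right (sizes in mm). Stays where it is.
- tape_measure: Orange tape measure, 65 x 40 x 60 high, standing on top of the cupboard at its back left (sizes in mm). Stays where it is.
- brush: Brush lying right of the cupboard (sizes in mm). Stays where it is.
- screw_cup: Blue cup, 70 diameter, 80 high, right of the cupboard (sizes in mm). Stays where it is.

How it is judged:
On the way, in this order (a step that is already met when the one before it is completed fails the run):
1. both drawers are home while the door still stands open (value of joint each of drawer_l, drawer_r below 0.005 m and value of joint door above 0.6 rad), for 0.1 s.
2. the door is swung shut (value of joint door below 0.05 rad), for 0.2 s.
At the end, for the whole second after the job is handed in: Both drawers are less than 5 mm out and the door is less than 0.05 rad from shut (12 mm at its free edge), at rest, with everything released (value of joint each of drawer_l, drawer_r below 0.005 m and value of joint door below 0.05 rad and velocity of joint door between -0.05 and 0.05 rad/s); the robot touches nothing.
It fails at once if the door is swung over a drawer that still stands out (value of joint door below 0.6 rad and value of joint any of drawer_l, drawer_r above 0.012 m).
It fails at once if the wet knob is touched (contact force between any of the fingers, the arm and door_c2 above 0.3 N or contact force between any of the fingers, the arm and door_c3 above 0.3 N).
It fails at once if the door is gripped (its outer and inner boards pressed at once) (contact force between the fingers and door_c0 above 0.8 N and contact force between the fingers and door_c1 above 0.8 N).
It fails at once if a drawer is gripped (its front board and the backing board behind it pressed at once) ((contact force between the fingers and drawer_l_c0 above 0.8 N and contact force between the fingers and drawer_l_c1 above 0.8 N) or (contact force between the fingers and drawer_r_c0 above 0.8 N and contact force between the fingers and drawer_r_c1 above 0.8 N)).
It fails at once if something else on the bench is moved by more than 20 mm, or lifted (distance of any of stain_tin, glue_bottle, sanding_block, tape_measure, brush, screw_cup from where it was at the start of the episode above 0.02 m).
It also fails if it takes over 58 s, if anything falls off the work surface, if the arm or the gripper's body presses on something with over 40 N, if the wrist force passes 120 N, or if a joint passes its speed limit or range.

## Working session

There is one attempt and no reset: what is moved stays moved. The work goes in short steps, Python scripts to look and compute and a tool call to move; the robot and the scene stay as the last step left them, time stands still between calls to the robot, and variables do not carry over. Pictures are saved under pics/ and viewed, and the job is handed in when it is done.

Besides the shell and the picture viewer there is one more tool, called after "Call:" by a JSON object that holds its "api" and its "payload", one argument or row to a line. step_arm: Moves the arm, as the interface text tells. Its arguments: {"type":"object","properties":{"moves":{"type":"array","items":{"type":"array","items":{"type":"array","items":{"type":"number"}}}},"jaw":{"type":"number"},"newtons":{"type":"number"}},"required":["moves"]}

```bash
ls; mkdir -p pics; python3 - <<'E'
from cell import arm
import cv2,numpy as np
for n in ("scene","top"):
    cv2.imwrite(f"pics/{n}0.png",arm.capture(n))
    p=arm.camera_params(n);R=cv2.Rodrigues(np.array(p["rvec"]))[0]
    print(n,p["camera_matrix"],"C",-R.T@np.array(p["tvec"]).ravel());print(R)
o=arm.get_obs();print(o["time"],o["ee_pos"],o["tool_rot"],o["width"],o["contact_force"])
E
```

```text
pics
scene [[416.77819948   0.         278.94737866]
 [  0.         416.77819948 207.03983514]
 [  0.           0.           1.        ]] C [ 0.61842142 -0.42549526  0.83584868]
[[ 0.99796204 -0.06332684  0.00784076]
 [-0.05199072 -0.87818833 -0.47548105]
 [ 0.03699638  0.47410439 -0.87969102]]
top [[424.74470228   0.         277.48772995]
 [  0.         424.74470228 210.64710773]
 [  0.           0.           1.        ]] C [ 0.4550648  -0.01020228  0.94731378]
[[ 0.00389741 -0.9999892  -0.00253245]
 [-0.98137587 -0.00333845 -0.19206838]
 [ 0.19205786  0.00323386 -0.98137828]]
0.1 [0.14086849 0.60820721 0.25207154] [[ 2.25817716e-01 -7.50407320e-04 -9.74169285e-01]
 [ 9.74167096e-01 -2.08145138e-03  2.25818812e-01]
 [-2.19714210e-03 -9.99997552e-01  2.60993522e-04]] 0.08571046359126705 [-0.06747359 -0.0668803   0.62379889]
```

View pics/scene0.png

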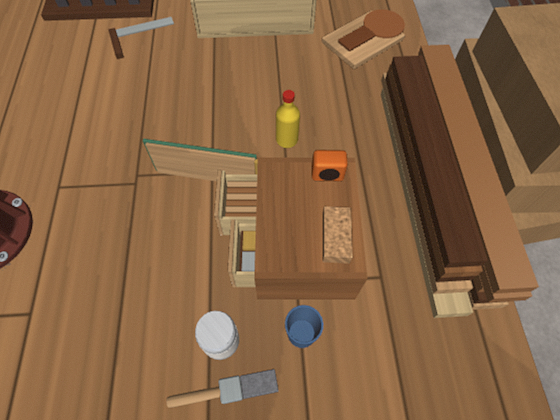

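View pics/top0.png

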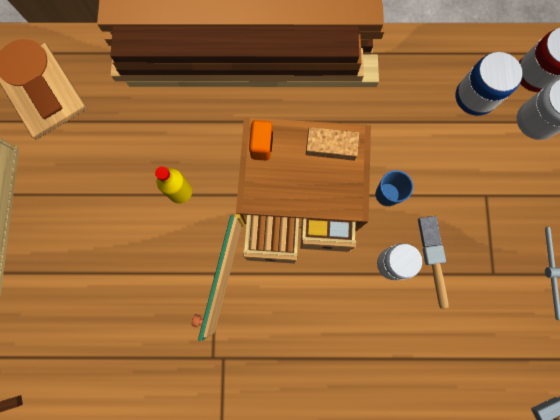

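The scene picture shows the door standing open at (145-255, 140-185), with both drawers out at about (235, 200) and (245, 255). In the top picture the cupboard top spans (240-370, 120-220). I'll enlarge the top picture.

```bash
python3 - <<'E'
import cv2
a=cv2.imread("pics/top0.png")
c=a[110:350,180:400];cv2.imwrite("pics/top0c.png",cv2.resize(c[0:160,:],None,fx=3.6,fy=3.6,interpolation=cv2.INTER_CUBIC))
c=a[200:350,180:380];cv2.imwrite("pics/top0d.png",cv2.resize(c,None,fx=4,fy=4,interpolation=cv2.INTER_CUBIC))
E
```

```text
(no output)
```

View pics/top0c.png

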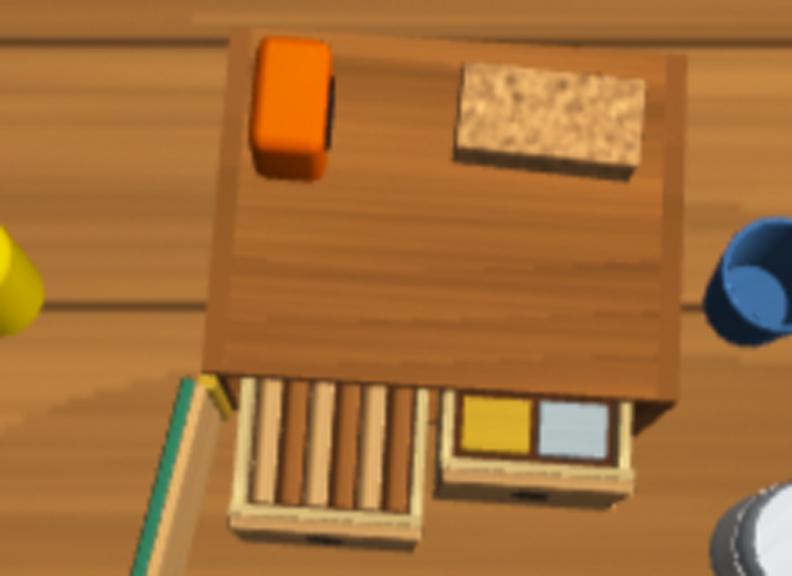

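View pics/top0d.png

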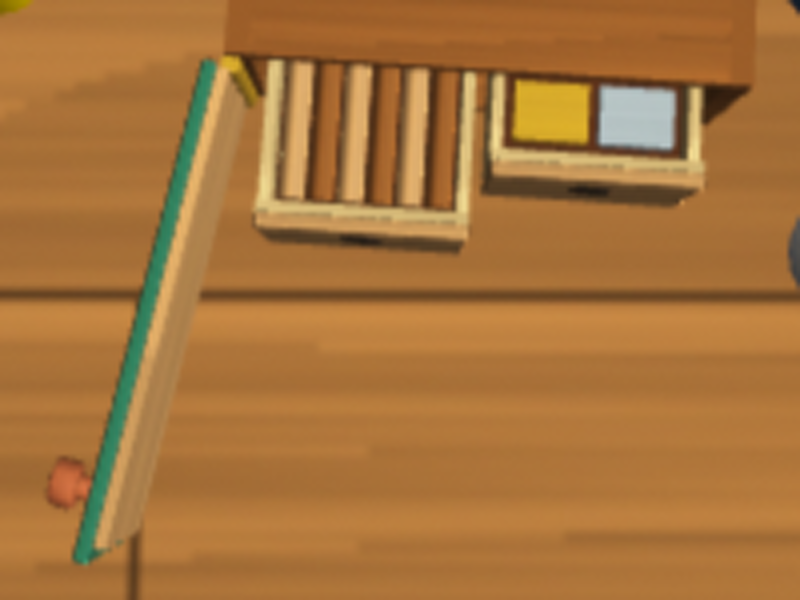

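```bash
cat > h.py <<'E'
import numpy as np,cv2
from cell import arm
def ray(n,px,z):
    p=arm.camera_params(n);R=cv2.Rodrigues(np.array(p["rvec"]))[0];t=np.array(p["tvec"]).ravel()
    C=-R.T@t;d=R.T@np.linalg.inv(p["camera_matrix"])@np.array([px[0],px[1],1.])
    return C+d*(z-C[2])/d[2]
def proj(n,P):
    p=arm.camera_params(n)
    return cv2.projectPoints(np.array(P,float).reshape(-1,3),np.array(p["rvec"]),np.array(p["tvec"]),np.array(p["camera_matrix"]),None)[0].reshape(-1,2)
def crop(c,s,off): return ((c[0]+.5)/s-.5+off[0],(c[1]+.5)/s-.5+off[1])
E
python3 - <<'E'
from h import *
c1=lambda c,z:ray("top",crop(c,3.6,(180,110)),z)
c2=lambda c,z:ray("top",crop(c,4,(180,200)),z)
P=[c1(c,.13) for c in [(232,29),(686,56),(674,404),(204,372)]]
for p in P:print("cab",p.round(4))
bl,br,fr,fl=P
print(np.linalg.norm(bl-br),np.linalg.norm(fl-fr),np.linalg.norm(bl-fl),np.linalg.norm(br-fr))
# fit
M=np.array([[.1,.13],[.1,-.13],[-.1,-.13],[-.1,.13]]);W=np.array([p[:2] for p in P])
c=W.mean(0);H=M.T@(W-c);th=np.arctan2(H[0,1]-H[1,0],H[0,0]+H[1,1]);R=np.array([[np.cos(th),-np.sin(th)],[np.sin(th),np.cos(th)]])
print("c",c,"th",th,"res",W-(c+M@R.T))
for n,px,z in [("door hingeend",(205,60),.127),("door free",(75,560),.127),("dl",(256,226),.114),("dl",(466,241),.114),("dr",(488,177),.114),("dr",(704,190),.114)]:
    p=c2(px,z);print(n,p.round(4),"cab frame",(R.T@(p[:2]-c)).round(4))
E
```

```text
cab [0.8088 0.0617 0.13  ]
cab [ 0.7933 -0.1959  0.13  ]
cab [ 0.5933 -0.1818  0.13  ]
cab [0.6101 0.0732 0.13  ]
0.2580920830371272 0.25554576785746463 0.19907915038885024 0.20044770629100478
c [ 0.70138947 -0.06073169] th -0.06337463982169629 res [[-5.74349190e-04 -9.83624608e-04]
 [ 3.26127447e-04  8.72170766e-04]
 [-2.71460030e-05  2.29725805e-03]
 [ 2.75367745e-04 -2.18580421e-03]]
door hingeend [0.6073 0.0841 0.127 ] cab frame [-0.103   0.1385]
door free [0.3709 0.1386 0.127 ] cab frame [-0.3425  0.178 ]
dl [0.5272 0.0585 0.114 ] cab frame [-0.1814  0.108 ]
dl [ 0.5202 -0.0443  0.114 ] cab frame [-0.1818  0.005 ]
dr [ 0.5517 -0.0552  0.114 ] cab frame [-0.1498 -0.004 ]
dr [ 0.5456 -0.1613  0.114 ] cab frame [-0.1491 -0.1102]
```

The measured cupboard edges come out at 258, 256, 199 and 200 mm against 260 and 200 given. The left drawer is about 81 mm out and the right about 50 mm. The door is at about 1.73 rad. Next I check the neighbouring objects and plan the approach.

```bash
cat >> h.py <<'E'
CC=np.array([.7014,-.0607]);TH=-.0634
RC=np.array([[np.cos(TH),-np.sin(TH)],[np.sin(TH),np.cos(TH)]])
def cab2w(x,y): return CC+RC@np.array([x,y])
def plan(wxy,z,zdir=None):
    """shift in 25mm units & turn so that TCP at wxy,z and tool -z points along zdir (world 2d)"""
    o=arm.get_obs();R=np.array(o["tool_rot"]);d=np.array([*wxy,z])-o["ee_pos"]
    s=R.T@d/.025;t=0
    if zdir is not None:
        c=-R[:2,2];t=np.degrees(np.arctan2(c[0]*zdir[1]-c[1]*zdir[0],c@zdir)); t=-t
    return s.round(2),round(float(t),1)
E
python3 - <<'E'
from h import *
print("tip",arm.tip_reach)
w2c=lambda p:(RC.T@(p[:2]-CC)).round(3)
for n,px,z in [("bottle cap",(163,174),.16),("bottle base~",(183,197),.0),("tin lid",(405,261),.1),("cup",(396,187),.08)]:
    p=ray("top",px,z);print(n,p.round(3),w2c(p))
ax=RC@np.array([1,0])
print("L pre hi",plan(cab2w(-.225,.0575),.25,ax),cab2w(-.225,.0575))
print("L pre lo",plan(cab2w(-.225,.0575),.105,ax))
h=cab2w(-.1,.125);a=1.734
d=RC@np.array([-np.sin(a),-np.cos(a)]);n=RC@np.array([-np.cos(a)*-1,-np.sin(a)])  # d: hinge->free
print("door dir",d)
E
```

```text
tip 0.022
bottle cap [0.68  0.213 0.16 ] [-0.038  0.272]
bottle base~ [0.672 0.209 0.   ] [-0.047  0.268]
tin lid [ 0.52  -0.261  0.1  ] [-0.168 -0.211]
cup [ 0.676 -0.256  0.08 ] [-0.013 -0.197]
L pre hi (array([-20.21,   0.12, -18.63]), -9.4) [0.48049511 0.01093992]
L pre lo (array([-20.19,   5.92, -18.63]), -9.4)
door dir [-0.97443506  0.22466933]
```

Call:
{"api": "step_arm", "payload": {
  "moves": [
    [[-1.5, 0, -1.4, -2], [-3, 0, -2.8, -4], [-4.5, 0, -4.2, -6], [-6, 0, -5.5, -8], [-7.5, 0, -6.9, -9.4], [-9, 0, -8.3, -9.4], [-10.5, 0, -9.7, -9.4], [-12, 0, -11.1, -9.4]]
  ],
  "jaw": 1,
  "newtons": 40
}}

```text
time: 1.1
ee_pos: [0.3437, 0.2517, 0.2523]
tool_rot: [[0.063, -0.001, -0.998], [0.998, -0.002, 0.063], [-0.002, -1.0, 0.001]]
contact_force: [0.4, 0.4, -1.2]
width: -0.0
```

```bash
python3 - <<'E'
from h import *
ax=RC@np.array([1,0])
o=arm.get_obs();print(o["ee_pos"],o["width"],o["contact_force"])
print("L pre hi",plan(cab2w(-.225,.0575),.25,ax))
print("L pre lo",plan(cab2w(-.225,.0575),.105,ax))
E
```

```text
[0.34371036 0.25167208 0.25233864] -7.988658620974836e-06 [ 0.39705216  0.3927348  -1.23844243]
L pre hi (array([-9.26,  0.11, -6.07]), -0.0)
L pre lo (array([-9.25,  5.91, -6.07]), -0.0)
```

Call:
{"api": "step_arm", "payload": {
  "moves": [
    [[-1.9, 0, -1.2, 0], [-3.7, 0, -2.4, 0], [-5.6, 0, -3.6, 0], [-7.4, 0, -4.8, 0], [-9.25, 0, -6.07, 0], [-9.25, 2, -6.07, 0], [-9.25, 4, -6.07, 0], [-9.25, 5.2, -6.07, 0]]
  ]
}}

```text
time: 2.1
ee_pos: [0.4781, 0.0109, 0.1195]
tool_rot: [[0.064, -0.006, -0.998], [0.998, -0.002, 0.064], [-0.002, -1.0, 0.006]]
contact_force: [-0.6, 0.2, -0.5]
width: 0.0004
```

```bash
python3 - <<'E'
from h import *
ax=RC@np.array([1,0])
o=arm.get_obs();print(o["ee_pos"],o["width"],o["contact_force"])
for x in (-.225,-.193,-.111):print(plan(cab2w(x,.0575),.105,ax))
cv2.imwrite("pics/s1.png",cv2.resize(arm.capture("scene")[120:330,120:400],None,fx=2.8,fy=2.8))
E
```

```text
[0.47814085 0.01088394 0.11949415] 0.00042462114444425834 [-0.5546253   0.1721718  -0.51603938]
(array([ 0.01,  0.58, -0.1 ]), -0.0)
(array([ 0.01,  0.57, -1.38]), -0.0)
(array([ 0.01,  0.55, -4.66]), -0.0)
```

View pics/s1.png

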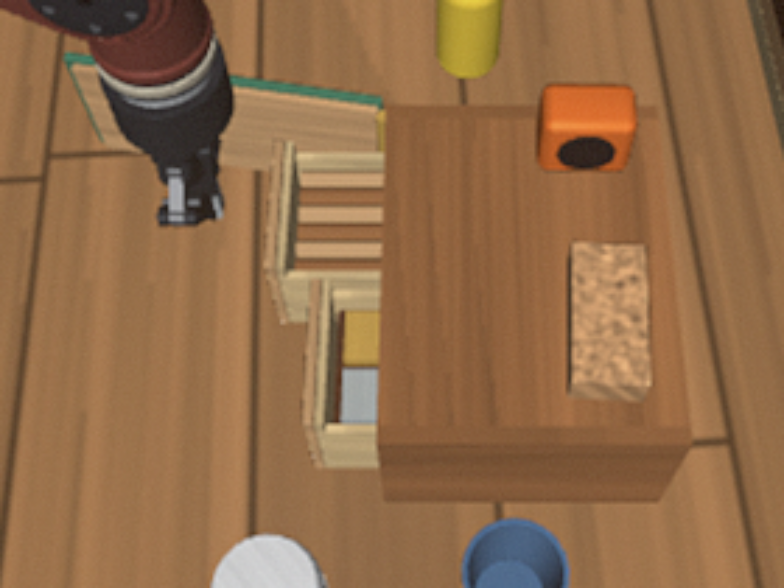

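The fingers, closed at crop (190, 210), stand in front of the left drawer and clear of the door. I'll push now.

Call:
{"api": "step_arm", "payload": {
  "moves": [
    [[0, 0.55, -0.3, 0], [0, 0.55, -0.9, 0], [0, 0.55, -1.5, 0], [0, 0.55, -2.1, 0], [0, 0.55, -2.7, 0], [0, 0.55, -3.3, 0], [0, 0.55, -3.8, 0], [0, 0.55, -4.2, 0]]
  ]
}}

```text
time: 3.15
ee_pos: [0.581, 0.0045, 0.1012]
tool_rot: [[0.064, -0.012, -0.998], [0.998, -0.001, 0.064], [-0.002, -1.0, 0.012]]
contact_force: [-1.8, -0.3, 2.0]
width: 0.0
```

```bash
python3 - <<'E'
from h import *
ax=RC@np.array([1,0])
o=arm.get_obs();print(o["ee_pos"],o["contact_force"])
for x in (-.111,):print(plan(cab2w(x,.0575),.105,ax))
E
```

```text
[0.58101484 0.00446667 0.1012155 ] [-1.79271317 -0.28196581  1.96060296]
(array([ 0.  , -0.16, -0.53]), -0.0)
```

Call:
{"api": "step_arm", "payload": {
  "moves": [
    [[0, -0.15, -0.2, 0], [0, -0.15, -0.35, 0], [0, -0.15, -0.45, 0], [0, -0.15, -0.55, 0]]
  ]
}}

```text
time: 3.65
ee_pos: [0.5922, 0.0038, 0.1043]
tool_rot: [[0.064, -0.018, -0.998], [0.998, -0.0, 0.064], [-0.002, -1.0, 0.018]]
contact_force: [-11.0, 1.0, 4.6]
width: 0.0001
```

```bash
python3 - <<'E'
from h import *
cv2.imwrite("pics/s2.png",cv2.resize(arm.capture("scene")[120:330,160:400],None,fx=2.8,fy=2.8))
E
```

```text
(no output)
```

View pics/s2.png

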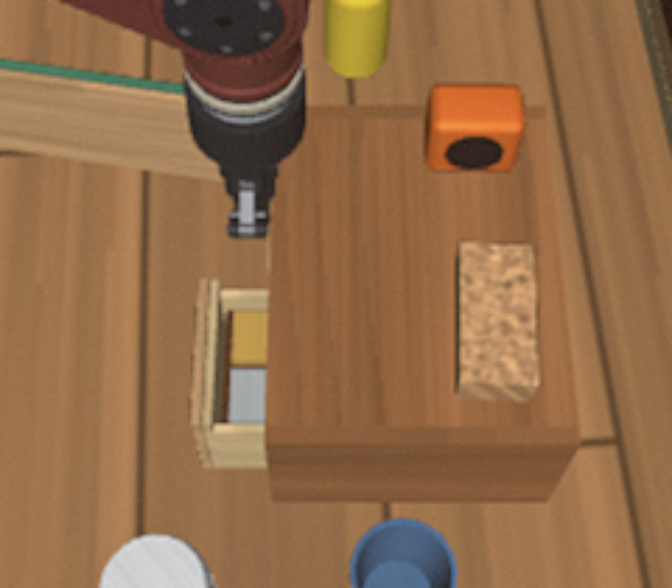

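The left drawer looks flush in the crop at (255, 230), and the force rose to 11 N against the 1.5 N rub, so it is at its stop. Next is the right drawer.

```bash
python3 - <<'E'
from h import *
ax=RC@np.array([1,0]);o=arm.get_obs()
print((RC.T@(np.array(o["ee_pos"][:2])-CC)).round(4))
for x,y in ((-.19,.0575),(-.19,-.0575),(-.161,-.0575),(-.118,-.0575)):print(plan(cab2w(x,y),.105,ax))
E
```

```text
[-0.1131  0.0575]
(array([-0.  ,  0.02,  3.08]), -0.0)
(array([-4.6 ,  0.03,  3.07]), -0.0)
(array([-4.6 ,  0.01,  1.92]), -0.0)
(array([-4.6 , -0.03,  0.2 ]), -0.0)
```

Call:
{"api": "step_arm", "payload": {
  "moves": [
    [[0, 0, 1.2, 0], [0, 0, 2.4, 0], [0, 0, 3.1, 0], [-1.5, 0, 3.1, 0], [-3, 0, 3.1, 0], [-4.6, 0, 3.1, 0], [-4.6, 0, 3.1, 0]]
  ]
}}

```text
time: 4.58
ee_pos: [0.5086, -0.1085, 0.1067]
tool_rot: [[0.067, -0.015, -0.998], [0.998, -0.002, 0.068], [-0.003, -1.0, 0.015]]
contact_force: [0.0, 0.4, 0.3]
width: 0.0004
```

```bash
python3 - <<'E'
from h import *
ax=RC@np.array([1,0]);o=arm.get_obs()
print(o["ee_pos"],o["contact_force"])
for x,y in ((-.161,-.0575),(-.118,-.0575),(-.1131,-.0575)):print(plan(cab2w(x,y),.105,ax))
cv2.imwrite("pics/s3.png",cv2.resize(arm.capture("scene")[120:330,120:400],None,fx=2.8,fy=2.8))
E
```

```text
[ 0.50864131 -0.10853411  0.10668793] [0.03599724 0.39439609 0.27571471]
(array([ 0.1 ,  0.05, -1.13]), -0.2)
(array([ 0.11,  0.02, -2.85]), -0.2)
(array([ 0.11,  0.02, -3.05]), -0.2)
```

View pics/s3.png

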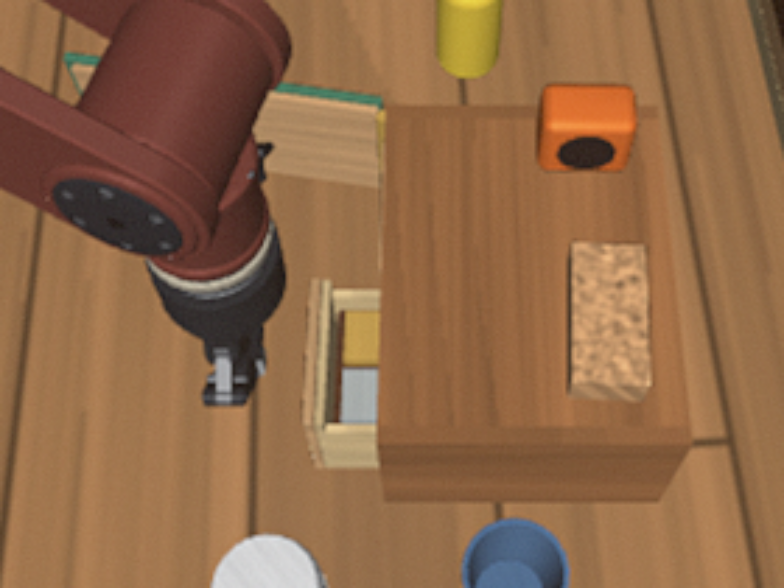

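The left drawer is flush behind the cupboard edge at (380, 210). The fingers at (230, 385) face the right drawer front at (315, 370).

Call:
{"api": "step_arm", "payload": {
  "moves": [
    [[0.1, 0, -0.5, 0], [0.1, 0, -1, 0], [0.1, 0, -1.5, 0], [0.1, 0, -2, 0], [0.1, 0, -2.4, 0], [0.1, 0, -2.7, 0], [0.1, 0, -2.85, 0], [0.1, 0, -2.95, 0]]
  ]
}}

```text
time: 5.62
ee_pos: [0.582, -0.1095, 0.105]
tool_rot: [[0.066, -0.017, -0.998], [0.998, -0.0, 0.066], [-0.002, -1.0, 0.017]]
contact_force: [-1.7, 1.1, 1.1]
width: -0.0001
```

```bash
python3 - <<'E'
from h import *
ax=RC@np.array([1,0]);o=arm.get_obs()
print(o["ee_pos"],o["contact_force"],RC.T@(np.array(o["ee_pos"][:2])-CC))
E
```

```text
[ 0.5820268  -0.10948472  0.10500494] [-1.72424647  1.07564052  1.10030479] [-0.11604248 -0.05624989]
```

Call:
{"api": "step_arm", "payload": {
  "moves": [
    [[0, 0, -0.1, 0], [0, 0, -0.2, 0], [0, 0, -0.25, 0], [0, 0, -0.25, 0]]
  ]
}}

```text
time: 6.12
ee_pos: [0.5851, -0.1097, 0.104]
tool_rot: [[0.066, -0.025, -0.998], [0.998, 0.0, 0.066], [-0.001, -1.0, 0.025]]
contact_force: [-8.6, 0.7, 3.3]
width: 0.0002
```

The right drawer stopped at the same depth as the left, with 8.6 N. I'll back off, rise and check both.

Call:
{"api": "step_arm", "payload": {
  "moves": [
    [[0, 0, 1, 0], [0, 0, 2, 0], [0, -1, 2.5, 0], [0, -2.5, 2.5, 0], [0, -4, 2.5, 0], [0, -5.5, 2.5, 0], [0, -5.8, 2.5, 0]]
  ]
}}

```text
time: 7.0
ee_pos: [0.5288, -0.1067, 0.2546]
tool_rot: [[0.066, -0.016, -0.998], [0.998, -0.003, 0.066], [-0.004, -1.0, 0.016]]
contact_force: [0.3, 0.7, 0.5]
width: -0.0
```

```bash
cat >> h.py <<'E'
def door_tcp(a,off=.011,r=.14):
    """world TCP xy and push direction for door angle a; off = face to TCP"""
    d=np.array([-np.sin(a),-np.cos(a)]); p=np.array([np.cos(a),-np.sin(a)]) # hinge->edge, push dir (cab)
    q=np.array([-.1,.125])+d*r-p*(.015+off)
    return cab2w(*q),RC@p
E
python3 - <<'E'
from h import *
o=arm.get_obs();print(o["ee_pos"],o["contact_force"],o["joint_positions"])
cv2.imwrite("pics/s4.png",cv2.resize(arm.capture("scene")[120:330,120:400],None,fx=2.8,fy=2.8))
cv2.imwrite("pics/t4.png",cv2.resize(arm.capture("top")[200:350,180:380],None,fx=4,fy=4))
w,p=door_tcp(1.734,.05);print("pre door",w,p,plan(w,.25,p))
E
```

```text
[ 0.52883927 -0.10671187  0.25457246] [0.3411251  0.73689373 0.48192696] [-0.32507412  0.04323609  1.80430487 -0.00814704  1.30865993 -1.82741868]
pre door [0.4877032 0.1651766] [-0.22466933 -0.97443506] (array([10.72,  0.09,  2.29]), 99.2)
```

View pics/s4.png

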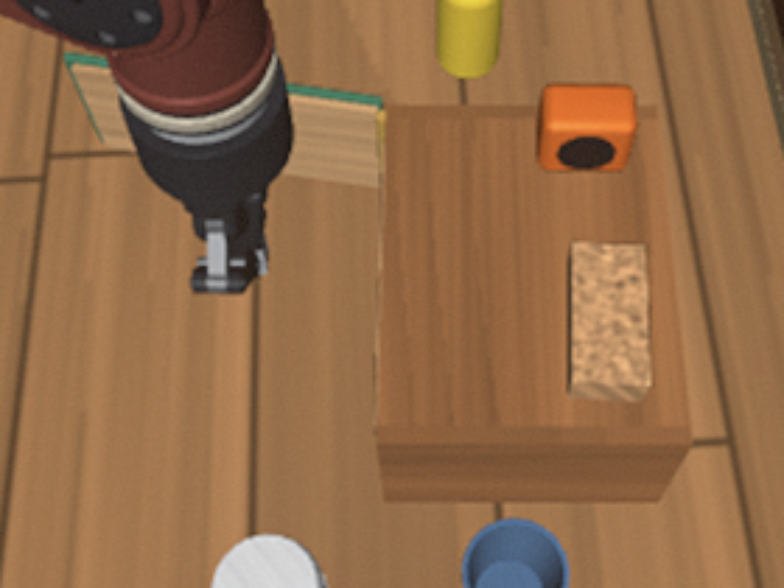

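View pics/t4.png

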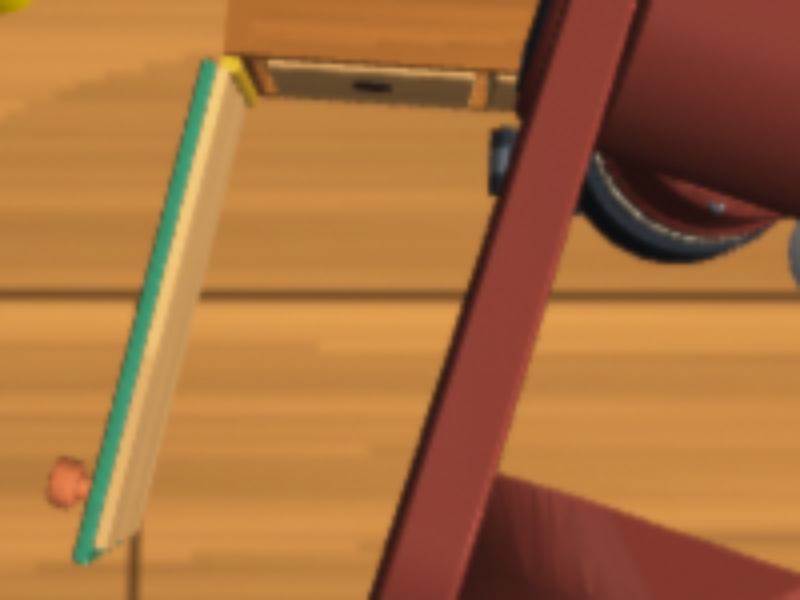

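Both drawers are flush: in the top crop the left front at (370, 85) and the visible part of the right at (500, 90) line up with the frame. The door has not moved. Next I go over it to its outside.

Call:
{"api": "step_arm", "payload": {
  "moves": [
    [[1.3, 0, 0.3, 10], [2.6, 0, 0.6, 20], [4, 0, 0.9, 30], [5.4, 0, 1.2, 40], [6.8, 0, 1.4, 50], [8.2, 0, 1.7, 60], [9.5, 0, 2, 70], [10.7, 0, 2.3, 80]]
  ]
}}

```text
time: 8.1
ee_pos: [0.486, 0.1655, 0.2494]
tool_rot: [[0.994, -0.026, -0.103], [0.103, -0.002, 0.995], [-0.026, -1.0, 0.001]]
contact_force: [-0.1, 0.8, 0.0]
width: -0.0001
```

```bash
python3 - <<'E'
from h import *
o=arm.get_obs();print(o["ee_pos"],o["contact_force"],o["joint_positions"])
w,p=door_tcp(1.734,.05);print("pre door",w,p,plan(w,.25,p),plan(w,.11,p))
E
```

```text
[0.48598916 0.1654824  0.24944105] [-0.05366218  0.83911059  0.01434835] [ 0.18966555 -0.00379821  1.86215181  0.00326589  1.30868766  0.08605813]
pre door [0.4877032 0.1651766] [-0.22466933 -0.97443506] (array([ 0.07, -0.02, -0.02]), 18.9) (array([ 0.21,  5.57, -0.02]), 18.9)
```

Call:
{"api": "step_arm", "payload": {
  "moves": [
    [[0.1, 0, 0, 9.5], [0.1, 0, 0, 18.9], [0.1, 1.5, 0, 18.9], [0.15, 3, 0, 18.9], [0.2, 4.5, 0, 18.9], [0.2, 5.5, 0, 18.9], [0.2, 5.5, 0, 18.9]]
  ]
}}

```text
time: 8.98
ee_pos: [0.4835, 0.1649, 0.1074]
tool_rot: [[0.974, -0.035, 0.225], [-0.225, -0.004, 0.974], [-0.033, -0.999, -0.011]]
contact_force: [-0.0, 0.2, 0.5]
width: -0.0004
```

```bash
python3 - <<'E'
from h import *
o=arm.get_obs();print(o["ee_pos"],o["contact_force"],o["joint_positions"])
cv2.imwrite("pics/s5.png",cv2.resize(arm.capture("scene")[80:290,100:380],None,fx=2.8,fy=2.8))
cv2.imwrite("pics/t5.png",cv2.resize(arm.capture("top")[200:350,150:350],None,fx=4,fy=4))
for a in np.arange(1.734,1.0,-.1):
    w,p=door_tcp(a);print(round(a,2),*plan(w,.11,p))
E
```

```text
[0.48354636 0.16491029 0.10738013] [-0.03173327  0.18471168  0.50963325] [0.18952128 0.17494563 1.96495818 0.00354851 1.03660743 0.41489337]
1.73 [ 0.04  0.06 -1.57] -0.0
1.63 [-0.04  0.06 -2.13] -5.8
1.53 [-0.06  0.07 -2.7 ] -11.5
1.43 [-0.02  0.07 -3.27] -17.2
1.33 [ 0.08  0.07 -3.83] -22.9
1.23 [ 0.23  0.07 -4.38] -28.7
1.13 [ 0.43  0.07 -4.91] -34.4
1.03 [ 0.69  0.07 -5.42] -40.1
```

View pics/s5.png

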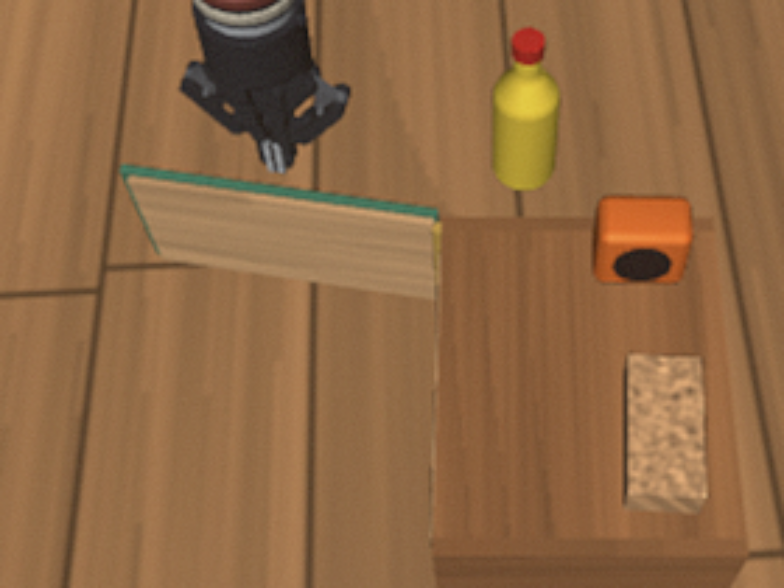

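View pics/t5.png

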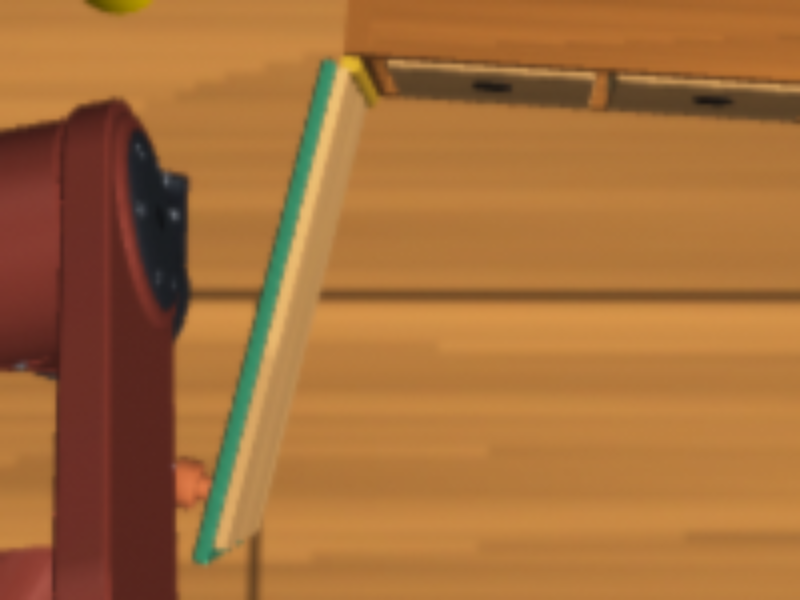

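Both drawer fronts are flush in the top crop, left at (490, 85) and right at (710, 100). The fingers at scene crop (275, 160) stand outside the green face, level with mid-door and well away from the knob. I start swinging the door.

Call:
{"api": "step_arm", "payload": {
  "moves": [
    [[0, 0, -0.6, 0], [0, 0, -1.1, 0], [0, 0, -1.6, 0], [0, 0, -2.1, -5.5], [0, 0, -2.6, -10.5], [0, 0, -3.1, -15.5], [0, 0, -3.5, -19.5], [0.1, 0, -3.9, -23.5]]
  ]
}}

```text
time: 10.07
ee_pos: [0.467, 0.0693, 0.1122]
tool_rot: [[0.983, -0.027, -0.183], [0.183, -0.001, 0.983], [-0.027, -1.0, 0.004]]
contact_force: [-1.4, 1.5, 0.5]
width: -0.0002
```

```bash
python3 - <<'E'
from h import *
o=arm.get_obs();print(o["ee_pos"],o["contact_force"],o["joint_positions"])
cv2.imwrite("pics/t6.png",cv2.resize(arm.capture("top")[200:350,150:350],None,fx=4,fy=4))
cv2.imwrite("pics/s6.png",cv2.resize(arm.capture("scene")[80:290,100:380],None,fx=2.8,fy=2.8))
for a in np.arange(1.334,.5,-.1):
    w,p=door_tcp(a);print(round(a,2),*plan(w,.11,p))
E
```

```text
[0.46696093 0.0692542  0.11220369] [-1.44187854  1.51792657  0.53543411] [-6.96496112e-04  8.41648857e-02  2.05673677e+00 -1.73891602e-03
  1.02778468e+00 -1.84153068e-01]
1.33 [0.02 0.09 0.12] 0.4
1.23 [-0.06  0.09 -0.44] -5.3
1.13 [-0.09  0.09 -1.01] -11.0
1.03 [-0.05  0.09 -1.58] -16.7
0.93 [ 0.04  0.08 -2.14] -22.5
0.83 [ 0.18  0.08 -2.69] -28.2
0.73 [ 0.38  0.07 -3.23] -33.9
0.63 [ 0.63  0.06 -3.74] -39.7
0.53 [ 0.93  0.05 -4.22] -45.4
```

View pics/s6.png

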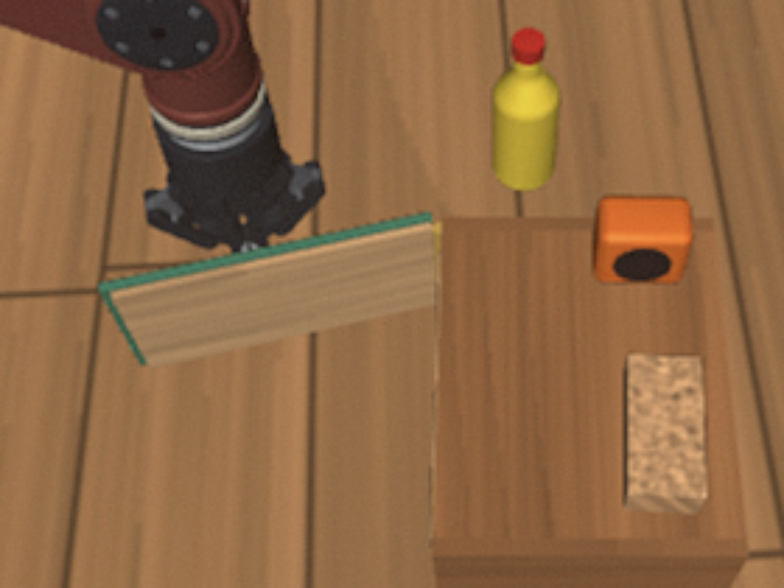

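View pics/t6.png

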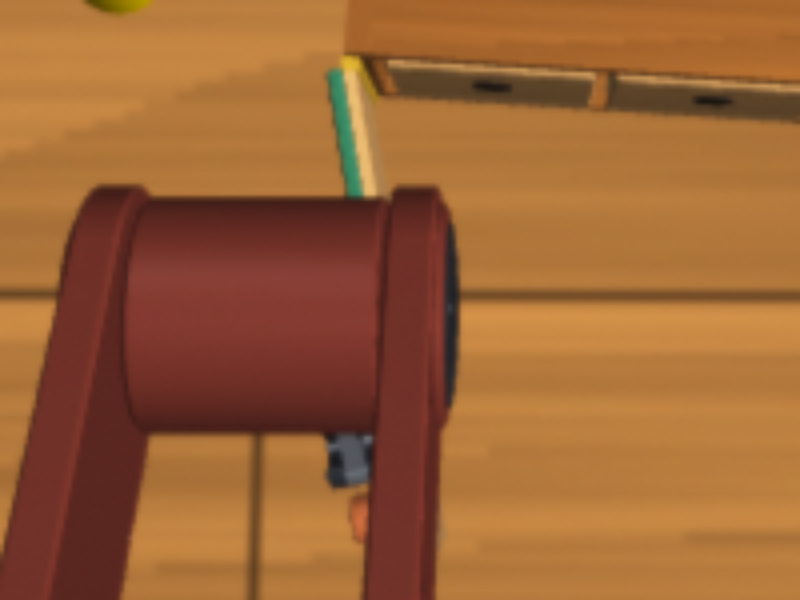

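The door follows the fingertips, which touch mid-door at scene crop (250, 245). The knob at top crop (360, 515) stays clear, and the drawers are still flush.

Call:
{"api": "step_arm", "payload": {
  "moves": [
    [[0, 0, -0.45, -5.3], [-0.1, 0, -1, -11], [0, 0, -1.6, -16.7], [0, 0, -2.1, -22.5], [0.2, 0, -2.7, -28.2], [0.4, 0, -3.2, -33.9], [0.6, 0, -3.7, -39.7], [0.9, 0, -4.2, -45.4]]
  ]
}}

```text
time: 11.18
ee_pos: [0.5082, -0.0306, 0.1115]
tool_rot: [[0.561, -0.027, -0.827], [0.828, -0.002, 0.561], [-0.016, -1.0, 0.021]]
contact_force: [-0.3, 1.6, 0.2]
width: -0.0001
```

```bash
python3 - <<'E'
from h import *
o=arm.get_obs();print(o["ee_pos"],o["contact_force"],o["joint_positions"])
cv2.imwrite("pics/t7.png",cv2.resize(arm.capture("top")[200:350,150:350],None,fx=4,fy=4))
cv2.imwrite("pics/s7.png",cv2.resize(arm.capture("scene")[80:290,100:380],None,fx=2.8,fy=2.8))
for a in np.arange(.63,-.05,-.1):
    w,p=door_tcp(a);print(round(a,2),*plan(w,.11,p))
w,p=door_tcp(0);print(0,*plan(w,.11,p))
E
```

```text
[ 0.50819898 -0.03064605  0.11147028] [-0.25526093  1.56636322  0.17697505] [-0.19433055  0.16071344  1.97215576 -0.00795069  1.03477781 -1.16521009]
0.63 [0.14 0.08 0.55] 5.4
0.53 [ 0.02  0.08 -0.  ] -0.4
0.43 [-0.06  0.07 -0.57] -6.1
0.33 [-0.07  0.06 -1.14] -11.8
0.23 [-0.03  0.04 -1.71] -17.6
0.13 [ 0.07  0.03 -2.27] -23.3
0.03 [ 0.22  0.02 -2.81] -29.0
0 [ 0.28  0.01 -2.98] -30.7
```

View pics/s7.png

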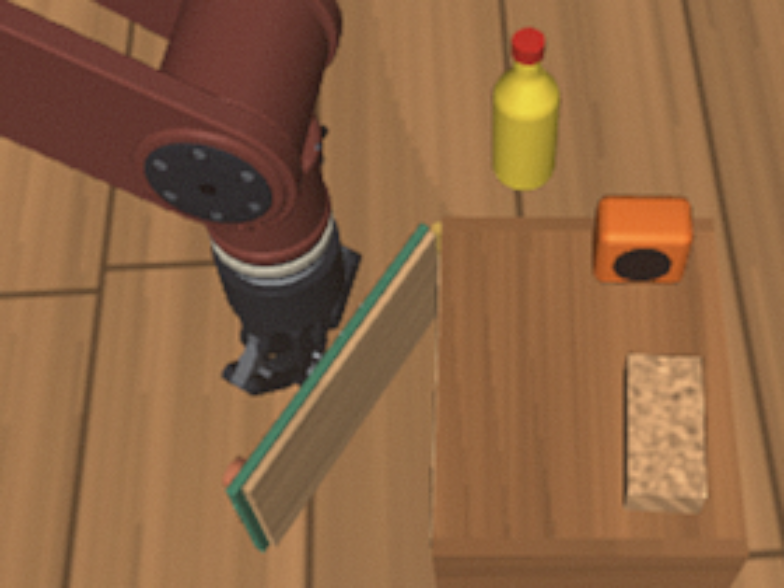

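The door is about half shut. The fingers at (290, 370) stay well short of the knob at (235, 468).

Call:
{"api": "step_arm", "payload": {
  "moves": [
    [[0, 0, -0.4, -4], [0, 0, -0.8, -8], [0, 0, -1.2, -12], [0, 0, -1.6, -16], [0, 0, -1.95, -20], [0.1, 0, -2.25, -23.5], [0.1, 0, -2.5, -26], [0.2, 0, -2.65, -28]]
  ]
}}

```text
time: 12.28
ee_pos: [0.5665, -0.0647, 0.1106]
tool_rot: [[0.111, -0.026, -0.993], [0.994, -0.003, 0.111], [-0.006, -1.0, 0.025]]
contact_force: [-1.0, -1.8, 1.8]
width: -0.0002
```

```bash
python3 - <<'E'
from h import *
o=arm.get_obs();print(o["ee_pos"],o["contact_force"],o["joint_positions"])
for a in (.1,.05,0):
    w,p=door_tcp(a);print(round(a,2),*plan(w,.11,p))
E
```

```text
[ 0.56647992 -0.06468076  0.11056216] [-1.0142866  -1.77374935  1.80302661] [-0.23234146  0.27951809  1.82880808 -0.01018695  1.057556   -1.68634543]
0.1 [0.02 0.03 0.22] 3.0
0.05 [-0.04  0.02 -0.06] 0.1
0 [-0.08  0.01 -0.34] -2.8
```

Call:
{"api": "step_arm", "payload": {
  "moves": [
    [[0, 0, -0.1, -1], [0, 0, -0.2, -2], [0, 0, -0.3, -2.7], [0, 0, -0.35, -2.7], [0, 0, -0.35, -2.7]]
  ]
}}

```text
time: 12.9
ee_pos: [0.5754, -0.0657, 0.1105]
tool_rot: [[0.065, -0.025, -0.998], [0.998, -0.003, 0.065], [-0.005, -1.0, 0.025]]
contact_force: [-0.6, -0.4, 1.2]
width: 0.0003
```

```bash
python3 - <<'E'
from h import *
o=arm.get_obs();print(o["ee_pos"],o["contact_force"])
for a in (.05,0):
    w,p=door_tcp(a);print(round(a,2),*plan(w,.11,p))
E
```

```text
[ 0.57540592 -0.06566482  0.11050773] [-0.62860145 -0.42449663  1.23838168]
0.05 [-0.02  0.03  0.3 ] 2.8
0 [-0.08  0.02  0.02] -0.1
```

Call:
{"api": "step_arm", "payload": {
  "moves": [
    [[0, 0, -0.1, 0], [0, 0, -0.15, 0], [0, 0, -0.2, 0], [0, 0, -0.2, 0]]
  ]
}}

```text
time: 13.4
ee_pos: [0.5755, -0.0657, 0.1105]
tool_rot: [[0.064, -0.038, -0.997], [0.998, -0.002, 0.064], [-0.005, -0.999, 0.038]]
contact_force: [-14.9, -0.0, 14.3]
width: -0.0
```

The force rose to 15 N with no further travel, so the door is against the front. I'll back off and look.

Call:
{"api": "step_arm", "payload": {
  "moves": [
    [[0, 0, 0.4, 0], [0, 0, 1.2, 0], [0, 0, 2.2, 0], [0, -1, 3, 0], [0, -2.5, 4, 0], [0, -4, 5, 0], [0, -5.5, 6, 0], [0, -6, 6.5, 0]]
  ]
}}

```text
time: 14.4
ee_pos: [0.4197, -0.0549, 0.2693]
tool_rot: [[0.064, -0.033, -0.997], [0.998, -0.003, 0.064], [-0.005, -0.999, 0.032]]
contact_force: [0.2, -0.3, 0.2]
width: 0.0001
```

```bash
python3 - <<'E'
from h import *
o=arm.get_obs();print(o["time"],o["ee_pos"],o["contact_force"])
s=arm.capture("scene");t=arm.capture("top")
cv2.imwrite("pics/s8.png",cv2.resize(s[80:380,150:400],None,fx=2,fy=2))
cv2.imwrite("pics/t8.png",cv2.resize(t[110:310,150:400],None,fx=3,fy=3))
for nm in("scene","top"):
    w=[np.array([*cab2w(-.115,.125-r),.127]) for r in(.005,.25)];print(nm,"expected shut outer top edge",proj(nm,w).round(1))
E
```

```text
14.4 [ 0.41974749 -0.05489717  0.26933037] [ 0.16507314 -0.34857422  0.15117936]
scene expected shut outer top edge [[249.3 161.4]
 [244.6 275.8]]
top expected shut outer top edge [[239.7 221.2]
 [364.9 229.5]]
```

View pics/s8.png

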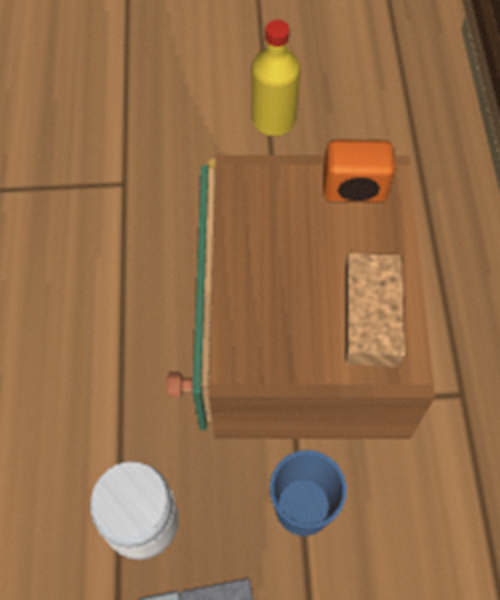

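View pics/t8.png

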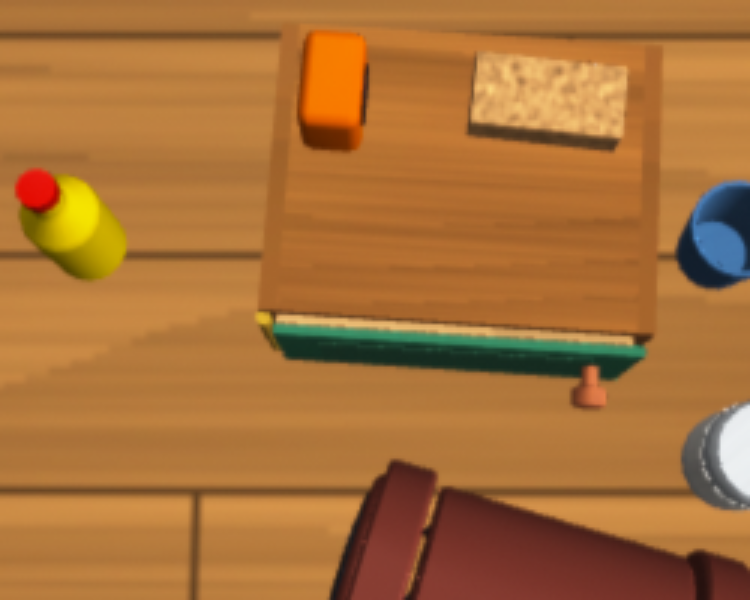

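In the top crop the door's outer top edge runs from about (275, 332) to (644, 356). A fully shut door would run from (269, 334) to (645, 358), so it is shut to within about 0.01 rad. Nothing else has moved and the arm is clear.

```bash
python3 - <<'E'
from h import *
o=arm.get_obs();print(o["joint_vel"],o["contact_force"]);arm.job_done()
E
```

```text
[ 0.00120465  0.05294458  0.01306434  0.00264919 -0.03388339  0.00524138] [ 0.59597386 -0.76382193  0.79514908]
the job is handed in; nothing more can be done
```

The cupboard is closed up and the job is handed in at about 14.5 s of the 58 s allowed; no verdict is reported.

- **Drawers:** I pushed each one home with the closed fingertips on its front board, the left first and then the right. The left stopped at 11 N and the right at 8.6 N, against about 1.5 N of rubbing. Both stopped at the same depth, and both looked flush in the pictures before I touched the door.
- **Door:** I pushed on the green face about 140 mm from the hinge, well away from the knob, until it stopped against the front at 15 N. The last top picture puts it within about 0.01 rad of shut, by eye.
- **Everything else:** After backing off, the wrist force was within noise (about 1 N). The bottle, tape measure, sanding block, cup and tin looked unmoved. The brush was only partly in the last view, but I worked nowhere near it.

One small disagreement: the drawers stopped with the tool about 2 mm short of where I had calculated. That is within the roughly 2 mm camera calibration. I can't see the drawers behind the shut door, so their final position rests on the earlier checks.

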